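# Gauge a saw flange's blind bore with the bench depth rod and set its stop

## Task

Gauge the blind bore of the saw flange that stands under the depth rod: gently push the rod down until it bottoms in the bore, then, with the rod left resting on the bottom, slide the stop down the rod until it sits fully on the guide boss, so that the depth is kept. Leave both flanges standing where they are and back the robot away.

Things in the scene. Friction and masses are not known exactly. Their poses are not given: they have to be found in the camera images.
- stand: Fixed bench depth-gauge stand; position and yaw vary. Base 260 x 360 x 40 mm (x, y, z), grey with steel top. Origin: centre of base's underside, on the bench, straight below the rod's axis; z up. 30 mm column at y +125 mm, 225 mm high (only rod, knob and stop rise higher); arm from it (30 mm wide, top 159 mm up) carries the guide boss. Flanges lie on the base, 40 mm above the bench.
- boss_top (a point): Centre of the flat top of the guide boss (round, 42 mm diameter, 45 mm high) through which the rod slides; on the rod's axis, 165 mm above the bench; axes as the stand's.
- rod: Upright steel depth rod, 12 mm diameter, 170 mm long below a round black palm knob (40 mm diameter, 14 mm high). Origin: its lower tip, on its axis, 95 to 115 mm above the bench at the start; z up. It slides only up and down in the boss (lowest: tip at 40 mm), with friction: about 4 N down on the knob moves it, and it stays where it is left.
- knob_top (a point): Centre of the flat top of the rod's knob, 184 mm above the rod's tip; 279 to 299 mm above the bench at the start.
- stop (a joint): How far the stop has slid down the rod (m), starts at 0 to 0.012; its underside is 148 mm above the rod's tip at 0. The stop grips the rod by friction: it goes along with the rod; pushing down with 2 to 3 N on either wing or both slides it along the rod without tilting, until the boss top halts it.
- stop_under (a point): Centre of the stop's lower face, on the rod's axis; axes as the stand's. The stop: steel collar, 34 mm diameter, 16 mm high, below the knob, with two flat thumb wings along the stand's +x and -x, each 26 mm wide, 7 mm thick, reaching 71 mm from the axis, upper faces 16 mm above stop_under. A small clamp screw sticks out 30 mm to -y.
- flange_deep: Loose steel saw flange, about 0.75 kg: rim 96 mm diameter, 12 mm thick; hub 62 mm diameter, top 40 mm above the underside; blind bore 38 mm diameter, 28 mm deep, open upwards. Origin: centre of underside; z up. This flange or the other stands under the rod, bore within 6 mm of the rod's axis; the other waits beside it at the stand's -y side.
- flange_deep_floor (a point): Centre of the floor of its bore, 12 mm above its underside; z up along the bore.
- flange_shallow: The other flange, alike but with a rim 22 mm thick and a bore only 18 mm deep. Same origin and axes.
- flange_shallow_floor (a point): Centre of the floor of its bore, 22 mm above its underside; z up along the bore.

How it is judged:
On the way, in this order (a step that is already met when the one before it is completed fails the run):
1. the rod has bottomed in the bore of the flange below it, before the stop is set (((horizontal distance between rod and flange_deep_floor below 0.014 m and z of rod in the frame of flange_deep_floor between -0.003 and 0.002 m) or (horizontal distance between rod and flange_shallow_floor below 0.014 m and z of rod in the frame of flange_shallow_floor between -0.003 and 0.002 m)) and z of stop_under in the frame of boss_top above 0.008 m), for 0.3 s.
2. the stop sits on the guide boss, with the rod still on the bottom (((horizontal distance between rod and flange_deep_floor below 0.014 m and z of rod in the frame of flange_deep_floor between -0.003 and 0.002 m) or (horizontal distance between rod and flange_shallow_floor below 0.014 m and z of rod in the frame of flange_shallow_floor between -0.003 and 0.002 m)) and z of stop_under in the frame of boss_top below 0.002 m), for 0.2 s.
At the end, for the whole second after the job is handed in: The rod's tip rests within 2 mm of the bottom of the bore of the flange under it; the stop's underside is within 2 mm of the boss top; both flanges stand upright within 15 mm of where they started; rod and stop are at rest (all of step 2 and angle between each of flange_deep, flange_shallow's own z axis and vertical below 0.05 rad and distance of each of flange_deep, flange_shallow from where it was at the start of the episode below 0.015 m and linear speed of rod below 0.005 m/s and velocity of joint stop below 0.005 m/s); the robot touches nothing.
It fails at once if the rod is rammed into a flange (over 50 N) (contact force between any of flange_deep, flange_shallow and rod above 50 N).
It fails at once if a flange is shoved more than 15 mm or tipped over (distance of any of flange_deep, flange_shallow from where it was at the start of the episode above 0.015 m or angle between any of flange_deep, flange_shallow's own z axis and vertical above 0.3 rad).
It also fails if it takes over 42 s, if anything falls off the work surface, if the arm or the gripper's body presses on something with over 40 N, if the wrist force passes 120 N, or if a joint passes its speed limit or range.

## Robot

A 7-joint arm with a two-finger parallel gripper is mounted at the origin on the work surface. World frame = base frame: x ahead of the robot, y to its left, z up, the work surface at z = 0. Lengths are in m, angles in rad, forces in N, time in s.
With the tool pointing down it reaches from about 0.425 to 0.925 m from the base axis. Payload 6.8 kg.
Tool frame: the origin (TCP) lies where the fingers leave the gripper's body, on its centre line; the fingertips stand 73 mm ahead of it and the grasp point (between the pads) lies 54 mm ahead of it; z points along the fingers, y is the line along which they close (so a half turn about z gives the same grasp; the last joint's range is limited). The gripper opens to 85 mm and grips with 20 to 120 N. Pads are 22 mm wide; open, the fingers measure 114 mm over their backs; the gripper's body (76 mm by 85 mm) begins 54 mm behind the grasp point. The pads swing forward as they close: fully open they stand 13 mm farther back than shut.
Start: joints at [1.155, 0.477, 0.022, 1.555, -0.011, 1.109, -0.083], TCP at [0.205, -0.643, 0.304] pointing down, gripper open.
Joint ranges: [-2.96, 2.96], [-0.34, 2.1], [-1.41, 1.46], [0.24, 2.44], [-1.37, 4.51], [0.17, 1.92], [-2.96, 2.96]. Speed limits (rad/s): [2.39, 2.39, 3.14, 3.14, 3.14, 3.14, 3.14].

## Interface

Orientations are given as a rotation vector (axis times angle).
In Python, from bench import r gives the robot as it stands.
- The arm moves only by the shell command python3 drive.py 'ROWS' [OPENING] [FORCE]. ROWS is 1 to 5 rows, parted by semicolons, with the numbers parted by commas; each row has 6 numbers: dx, dy, dz in parts of the range, where 1.0 means 250 mm, then a rotation vector rx, ry, rz in parts of the range, where 1.0 means 2 rad; each row is the pose to reach, as a shift and turn from the pose commanded when the command began, along the tool's axes at that moment; what a row does not reach only later rows make up. A row lasts 1/10 s, in which the tool goes at most 0.05 m and 0.15 rad, less where a joint would pass 70% of its speed; a pose out of reach is approached as far as the arm can. OPENING is the finger opening in m, set as the command begins (- or left out keeps the last). The fingers move at their own pace and stop on an object; FORCE is the grip in N (left out, the last holds). Time passes only in rows, so rows that do not move let the fingers close. It prints the time, the measured TCP pose, the force, the opening and the grip force at its end. Shift and turn numbers lie between -1 and 1, and a call with a number outside is refused. Input that does not fit is refused with a message, and nothing moves.
- r.get_obs(): the state, without advancing time (a new reading comes with each control period).
- r.grab_frame(name): name is "scene" or "top"; returns (picture, depth): 384x512x3 uint8, blue, green, red; 384x512 float32, m along the optical axis (not along the pixel's ray), 0 where there is no reading.
- r.camera_info(name): a dict with "camera_matrix" (3x3 intrinsics, pixels), "k1" (the pictures are not rectified: a ray, as slopes to the right and down, at radius r is drawn at 1 + k1 r^2 times it, then the intrinsics apply), "R" (3x3) and "t" (3): a world point X has camera coordinates R X + t. Camera axes: x right, y down, z forward; pixel columns grow to the right and rows downward; lengths in m; the calibration is good to about 2 mm. A picture is of the moment at which its call begins. camera_info takes no time and is no camera call.
- r.hand_in(): hands the job in; it is judged then, once.
The state is a dict: "clock": time; "joints": joint angles; "qvel": joint speeds; "tau": joint torques, N m; "tcp_pos": TCP position; "orientation": TCP orientation; "contact_force": force on the tool from outside, world axes, zero at the start; "moment": the same for the moment, N m; "grip_width": finger opening in m; "gripper_force": force on a finger pad.
Only numpy, scipy, OpenCV 4.12 (cv2) and the standard library are available. Lean on these libraries where they do the work, as an engineer would, in place of code of your own. Each camera call takes 0.05 s, during which the arm holds its last target. There are 200 camera calls.

## Working session

There is one attempt and no reset: what is moved stays moved. The work goes in short steps, Python scripts to look and compute and a shell command to move; the robot and the scene stay as the last step left them, time stands still between calls to the robot, and variables do not carry over. Pictures are saved under pics/ and viewed, at most 10 in all, crops included, and the job is handed in when it is done.

```bash
mkdir -p pics; ls; cat > h.py <<'E'
import numpy as np, cv2
from bench import r
def grab(n):
    im,d=r.grab_frame(n); np.savez('/tmp/%s.npz'%n,im=im,d=d); return im,d
def cloud(n,d):
    c=r.camera_info(n);K=np.array(c["camera_matrix"],float);k1=c["k1"]
    v,u=np.mgrid[:d.shape[0],:d.shape[1]].astype(float)
    x=(u-K[0,2])/K[0,0];y=(v-K[1,2])/K[1,1]
    X,Y=x.copy(),y.copy()
    for _ in range(8):
        s=1+k1*(X*X+Y*Y);X=x/s;Y=y/s
    P=np.stack([X*d,Y*d,d],-1)
    W=(P-np.array(c["t"]))@np.array(c["R"])
    W[d==0]=np.nan
    return W
E
python3 - <<'E'
from h import *
for n in("scene","top"):
    im,d=grab(n); cv2.imwrite(f'pics/{n}0.png',im)
    c=r.camera_info(n);print(n,-np.array(c["R"]).T@c["t"],c["k1"],c["camera_matrix"])
o=r.get_obs();print(o)
E
```

```text
bench.py
drive.py
pics
scene [ 0.82699041 -0.37827508  0.64855787] -0.06417071620230917 [[359.09741671   0.         257.79173352]
 [  0.         359.09741671 191.46065709]
 [  0.           0.           1.        ]]
top [ 0.44733452 -0.03537485  0.83115666] 0.02095661767850746 [[378.13511076   0.         257.61028566]
 [  0.         378.13511076 193.90192406]
 [  0.           0.           1.        ]]
{'clock': 0.1, 'joints': array([ 1.15491112,  0.47768571,  0.022375  ,  1.55633771, -0.0114772 ,
        1.10930636, -0.08308353]), 'qvel': array([ 4.79147636e-04, -3.10021086e-04, -1.67733971e-05, -4.12388250e-03,
       -7.66282944e-04, -1.94700801e-04, -1.59696342e-03]), 'tau': array([ 3.71988819e-03, -5.97760749e+01,  1.61313593e+00, -2.81959480e+01,
        1.27855709e-02,  4.90074905e-03,  1.89721834e-05]), 'tcp_pos': array([ 0.20434121, -0.64289708,  0.30305104]), 'orientation': array([-3.10291949e+00, -4.81350802e-01,  6.19419357e-04]), 'contact_force': array([-1.13774291,  0.72856569, -0.3379685 ]), 'moment': array([-0.03106189, -0.05904388, -0.0032089 ]), 'gripper_force': 0.0, 'grip_width': 0.08534433459643498}
```

View pics/scene0.png

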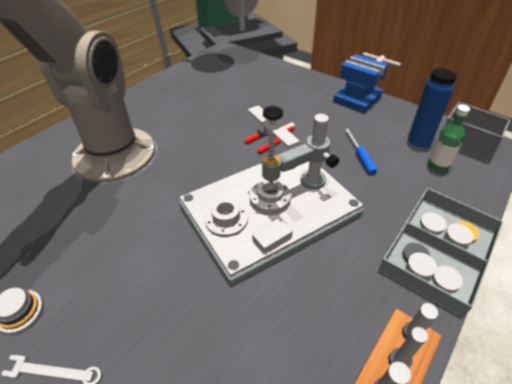

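View pics/top0.png

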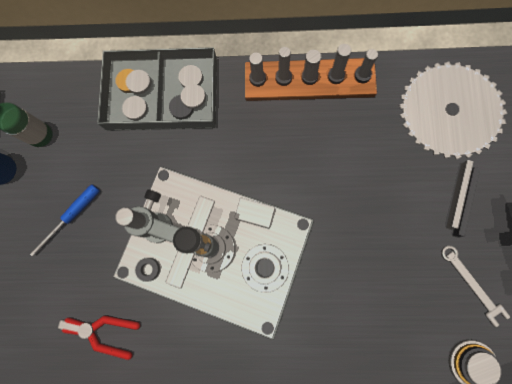

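The scene picture shows the stand at mid-table: knob at (272,114), column top (320,120), waiting flange (226,212). In the top picture the knob is at (187,239), the column top at (125,217), and the waiting flange at (265,267).

```bash
python3 - <<'E'
from h import *
W={}
for n in("scene","top"):
    z=np.load(f'/tmp/{n}.npz');W[n]=cloud(n,z['d']);
    im=z['im']
    c=im[160:345,100:330] if n=="top" else im[95:225,200:350]
    W[n+'c']=cv2.resize(c,(800,int(800*c.shape[0]/c.shape[1]))[:2],interpolation=cv2.INTER_CUBIC)
cv2.imwrite('pics/sc.png',W['scenec'][:600]);cv2.imwrite('pics/tc.png',cv2.resize(W['topc'],(740,595)))
w=W['top']
for nm,u,v in(("knob",187,239),("col",125,217),("wait",265,250),("base1",175,185),("base2",275,322)):print(nm,w[v,u])
# knob top
for n in("top","scene"):
    w=W[n];z=w[...,2];kx,ky=W['top'][239,187,:2]
    m=(abs(w[...,0]-kx)<.05)&(abs(w[...,1]-ky)<.05)&(z>.24)&(z<.33)
    zs=z[m];print(n,m.sum(),np.percentile(zs,[5,25,50,75,95]))
    t=np.percentile(zs,85);mm=m&(abs(z-t)<.004)
    p=w[mm];print('knobtop',mm.sum(),(p.min(0)+p.max(0))/2,p.mean(0),np.ptp(p,axis=0))
    cx=W['top'][217,125,:2];
    m=(np.hypot(w[...,0]-cx[0],w[...,1]-cx[1])<.035)&(abs(z-.225)<.006);p=w[m];print('col',m.sum(),p.mean(0),np.ptp(p,axis=0))
    # base rectangle
    m=(abs(z-.04)<.006)&(abs(w[...,0]-kx)<.35)&(abs(w[...,1]-ky)<.35);p=w[m][:,:2].astype(np.float32)
    m2=cv2.morphologyEx(m.astype(np.uint8),cv2.MORPH_OPEN,np.ones((3,3)));k,l,s,_=cv2.connectedComponentsWithStats(m2)
    i=1+np.argmax(s[1:,4]);p=w[l==i][:,:2].astype(np.float32);print('base',cv2.minAreaRect(p))
E
```

```text
knob [0.48880138 0.093259   0.28502808]
col [0.53079692 0.21157225 0.22332958]
wait [ 0.48237441 -0.01305227  0.04958332]
base1 [0.62499034 0.18152533 0.03617903]
base2 [ 0.34043335 -0.03103222  0.03784676]
top 1470 [0.24904952 0.2528889  0.25421193 0.28268343 0.28431859]
knobtop 561 [0.48927096 0.09588274 0.28284681] [0.48909899 0.09555355 0.28303477] [0.03797923 0.03860611 0.00646184]
col 257 [0.532722   0.21186739 0.22383108] [0.02831384 0.02957143 0.00795647]
base ((0.48871302604675293, 0.09667876362800598), (0.35052013397216797, 0.25178417563438416), 69.55895233154297)
scene 759 [0.24550849 0.25309067 0.25414303 0.28073959 0.28431747]
knobtop 205 [0.49174518 0.09373617 0.2823762 ] [0.49306657 0.09144859 0.28321315] [0.03719786 0.03584165 0.00587604]
col 116 [0.53590324 0.20925667 0.22382631] [0.02982959 0.02933142 0.00752373]
base ((0.4908318817615509, 0.09516217559576035), (0.3526090979576111, 0.2526055574417114), 69.51615905761719)
```

View pics/sc.png

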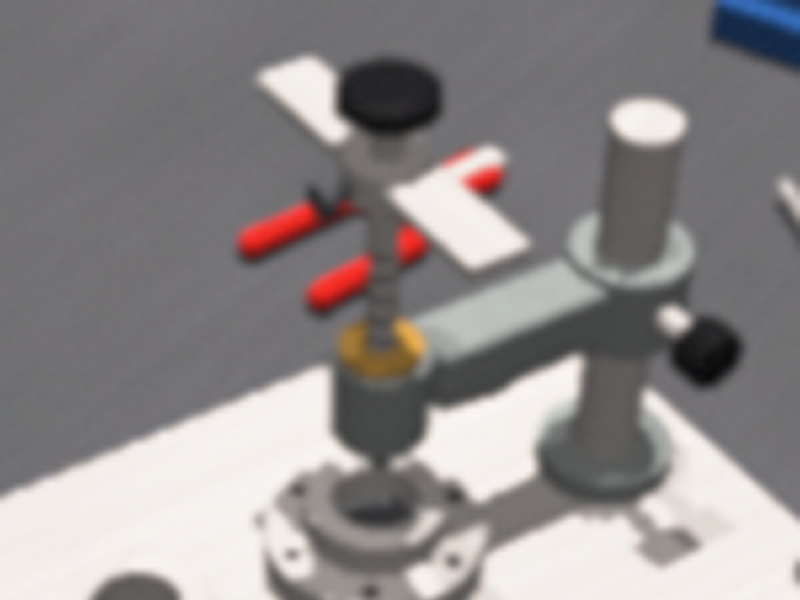

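View pics/tc.png

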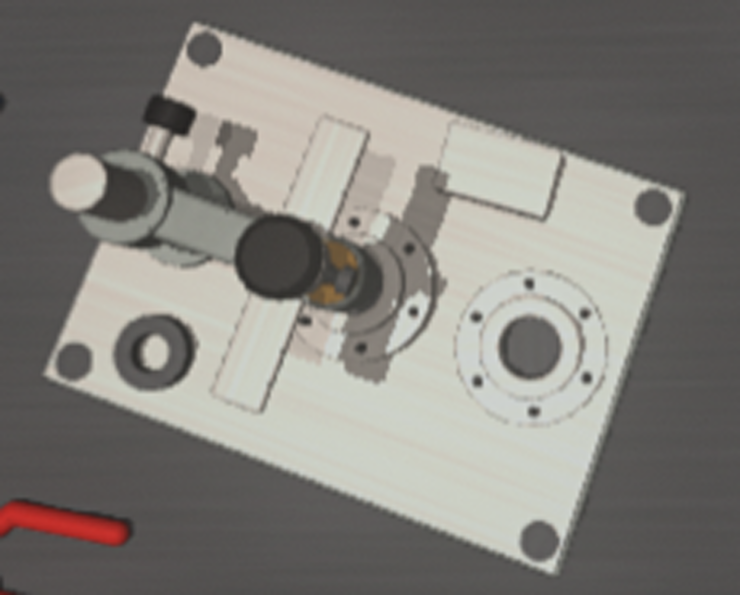

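The crops show the tip just entering above the bore at scene crop (385,470), the wings clear of the knob, and the waiting flange on its own at top crop (530,345). The axis is at about (0.490, 0.0955), with stand yaw −20.5° and knob top at about 0.284; the column and base agree. Next I move with the gripper shut and the tool x turned along the wings.

Careful with the scale: shifts go in shares of 250 mm and turns go in shares of 2 rad. That gives: 0.2 m / 0.25 = 0.8, -0.119 m / 0.25 = -0.476, 0.665 rad / 2 = 0.3325.

```bash
python3 drive.py '0.8,-0.476,-0.4,0,0,0.3325;0.8,-0.476,-0.4,0,0,0.3325;0.8,-0.476,-0.4,0,0,0.3325;0.8,-0.476,-0.4,0,0,0.3325;0.8,-0.476,-0.4,0,0,0.3325' 0
cat >> h.py <<'E'
def go(x,y,z):
    from scipy.spatial.transform import Rotation as R
    o=r.get_obs();M=R.from_rotvec(o['orientation']).as_matrix()
    print('tcp',o['tcp_pos'].round(4),'tx',M[:,0].round(3),'tz',M[:,2].round(3),'F',o['contact_force'].round(1),'w',round(o['grip_width'],3),'t',o['clock'])
    print('yaw err turn',((-20.5-np.degrees(np.arctan2(M[1,0],M[0,0])))*-np.pi/180).round(3))
    print('delta tool',(M.T@(np.array([x,y,z])-o['tcp_pos'])).round(4))
E
python3 -c "
from h import *
go(.49,.0955,.40)"
```

```text
clock: 0.6
tcp_pos: [0.3572, -0.4706, 0.4026]
orientation: [-3.09, 0.566, 0.001]
contact_force: [0.9, -1.2, 0.3]
grip_width: 0.0122
gripper_force: 0.0
tcp [ 0.3572 -0.4706  0.4026] tx [ 0.935 -0.355 -0.001] tz [-0.001  0.    -1.   ] F [ 0.9 -1.2  0.3] w 0.012 t 0.6
yaw err turn -0.005
delta tool [-0.0765 -0.5764  0.0028]
```

Scaled: -0.247 m / 0.25 = -0.988, -0.033 m / 0.25 = -0.132.

```bash
python3 drive.py '-0.132,-0.988,0,0,0,0;-0.132,-0.988,0,0,0,0;-0.132,-0.988,0,0,0,0;-0.132,-0.988,0,0,0,0;-0.132,-0.988,0,0,0,0' 0 >/dev/null
python3 drive.py '-0.132,-0.988,0,0,0,0;-0.132,-0.988,0,0,0,0;-0.132,-0.988,0,0,0,0;-0.132,-0.988,0,0,0,0;-0.132,-0.988,0,0,0,0' 0 >/dev/null
python3 -c "
from h import *
go(.49,.0955,.372)"
```

```text
tcp [0.4671 0.0156 0.4021] tx [ 0.937 -0.35   0.   ] tz [ 0. -0. -1.] F [ 1.1 -1.2  0.4] w 0.0 t 1.6
yaw err turn 0.0
delta tool [-0.0065 -0.0828  0.0301]
```

Scaled: -0.0828 m / 0.25 = -0.3312, 0.03 m / 0.25 = 0.12.

```bash
python3 drive.py '-0.026,-0.3312,0,0,0,0;-0.026,-0.3312,0,0,0,0;-0.026,-0.3312,0.12,0,0,0;-0.026,-0.3312,0.12,0,0,0;-0.026,-0.3312,0.12,0,0,0'
python3 drive.py '0,0,0.02,0,0,0;0,0,0.04,0,0,0;0,0,0.04,0,0,0' 
python3 drive.py '0,0,0.012,0,0,0;0,0,0.024,0,0,0;0,0,0.036,0,0,0;0,0,0.036,0,0,0'
```

```text
clock: 2.1
tcp_pos: [0.4899, 0.0926, 0.3719]
orientation: [3.09, -0.559, -0.003]
contact_force: [0.2, -1.1, 0.9]
grip_width: 0.0003
gripper_force: 0.0
clock: 2.4
tcp_pos: [0.49, 0.0928, 0.362]
orientation: [3.091, -0.56, -0.0]
contact_force: [-0.9, -0.2, -0.1]
grip_width: 0.0001
gripper_force: 0.0
clock: 2.8
tcp_pos: [0.4903, 0.0934, 0.353]
orientation: [-3.092, 0.558, -0.0]
contact_force: [0.2, 0.1, -0.9]
grip_width: -0.0001
gripper_force: 0.0
```

Scaled: 0.009 m / 0.25 = 0.036, 0.006 m / 0.25 = 0.024.

```bash
python3 drive.py '0,0,0.012,0,0,0;0,0,0.024,0,0,0;0,0,0.036,0,0,0;0,0,0.036,0,0,0'
python3 - <<'E'
from h import *
im,d=grab("scene");cv2.imwrite('pics/s1.png',cv2.resize(im[60:225,200:350],(540,594),interpolation=cv2.INTER_CUBIC))
E
```

```text
clock: 3.2
tcp_pos: [0.4901, 0.0935, 0.3437]
orientation: [3.092, -0.558, -0.001]
contact_force: [0.5, -0.8, 0.2]
grip_width: 0.0
gripper_force: 0.0
```

View pics/s1.png

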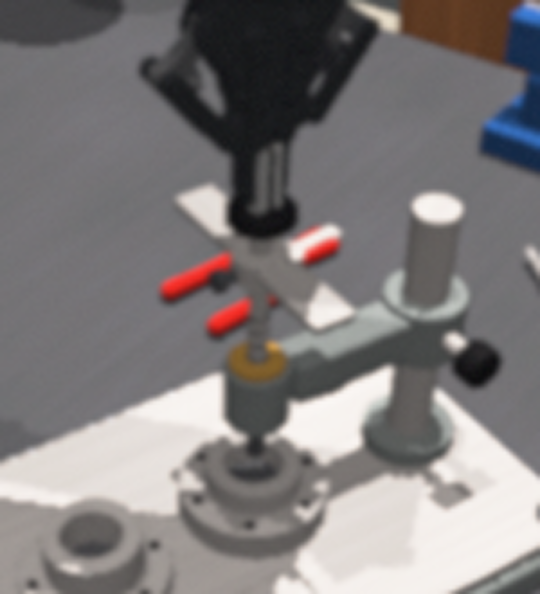

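The rod has followed the fingers (knob at (262,213)), and its tip is going into the bore at (257,450). The waiting flange's rim reads about 10 mm thick, so the shallow one is probably under the rod, which would put bottom at TCP ≈ 0.319.

Scaled: 0.015 m / 0.25 = 0.06, 0.012 m / 0.25 = 0.048.

```bash
python3 drive.py '0,0,0.012,0,0,0;0,0,0.024,0,0,0;0,0,0.036,0,0,0;0,0,0.048,0,0,0;0,0,0.06,0,0,0'
for i in 1 2 3; do :; done
python3 drive.py '0,0,0.004,0,0,0;0,0,0.008,0,0,0;0,0,0.012,0,0,0;0,0,0.016,0,0,0'
python3 drive.py '0,0,0.004,0,0,0;0,0,0.008,0,0,0;0,0,0.012,0,0,0'
```

```text
clock: 3.75
tcp_pos: [0.4902, 0.0936, 0.329]
orientation: [-3.092, 0.558, 0.0]
contact_force: [-1.0, 0.3, 3.8]
grip_width: 0.0
gripper_force: 1.7
clock: 4.15
tcp_pos: [0.4901, 0.0936, 0.3252]
orientation: [-3.092, 0.558, 0.0]
contact_force: [-2.1, -0.5, 3.4]
grip_width: -0.0002
gripper_force: 1.6
clock: 4.45
tcp_pos: [0.4902, 0.0936, 0.3221]
orientation: [-3.092, 0.558, 0.0]
contact_force: [-1.4, 1.3, 3.7]
grip_width: -0.0003
gripper_force: 1.6
```

Steady 3.7 N sliding friction. From here I go 0.5–1 mm per row and stop when the force rises.

Scaled: 0.002 m / 0.25 = 0.008, 0.0014 m / 0.25 = 0.0056.

```bash
python3 drive.py '0,0,0.0028,0,0,0;0,0,0.0056,0,0,0;0,0,0.008,0,0,0'|sed -n '2p;4p'
python3 drive.py '0,0,0.002,0,0,0;0,0,0.004,0,0,0;0,0,0.004,0,0,0'|sed -n '2p;4p'
```

```text
tcp_pos: [0.4902, 0.0936, 0.3202]
contact_force: [-1.7, 0.6, 3.9]
tcp_pos: [0.4902, 0.0935, 0.3191]
contact_force: [-1.1, 1.3, 1.6]
```

```bash
python3 drive.py '0,0,0.002,0,0,0;0,0,0.004,0,0,0;0,0,0.004,0,0,0'|sed -n '2p;4p'

```

```text
tcp_pos: [0.4903, 0.0935, 0.3186]
contact_force: [-3.9, 0.1, 6.3]
```

Scaled: 0.001 m / 0.25 = 0.004, 0.0005 m / 0.25 = 0.002.

```bash
python3 drive.py '0,0,0.002,0,0,0;0,0,0.004,0,0,0;0,0,0.004,0,0,0'|sed -n '2p;4p'

```

```text
tcp_pos: [0.4903, 0.0935, 0.3184]
contact_force: [-5.9, -1.1, 13.0]
```

Bottomed at TCP z 0.3184 (predicted 0.319), about 10 N. I hold briefly, back off upward, then move over to the +x wing.

```bash
python3 drive.py '0,0,0,0,0,0;0,0,-0.004,0,0,0;0,0,-0.004,0,0,0;0,0,-0.004,0,0,0'|sed -n '2p;4p'
python3 drive.py '0,0,-0.04,0,0,0;0,0,-0.12,0,0,0;0,0,-0.12,0,0,0'|sed -n '2p;4p'
python3 - <<'E'
from h import *
go(.5425,.0759,.345)
im,d=grab("scene");cv2.imwrite('pics/s2.png',cv2.resize(im[60:225,200:350],(540,594),interpolation=cv2.INTER_CUBIC))
W=cloud("scene",d);z=W[...,2];q=(W[...,:2]-[.49,.095])@np.array([[.937,.35],[-.35,.937]])
m=(q[...,0]>.03)&(q[...,0]<.066)&(abs(q[...,1])<.01)&(z>.17)&(z<.26);print('wing z',m.sum(),np.median(z[m]))
E
```

```text
tcp_pos: [0.4905, 0.0933, 0.3186]
contact_force: [-2.1, -0.3, 5.4]
tcp_pos: [0.4915, 0.0937, 0.3506]
contact_force: [0.1, 0.6, 0.4]
tcp [0.4915 0.0937 0.3506] tx [ 0.937 -0.35   0.004] tz [ 0.005  0.001 -1.   ] F [0.1 0.6 0.4] w 0.0 t 6.35
yaw err turn 0.0
delta tool [ 0.054  -0.0011  0.0058]
wing z 126 0.21514263181438711
```

View pics/s2.png

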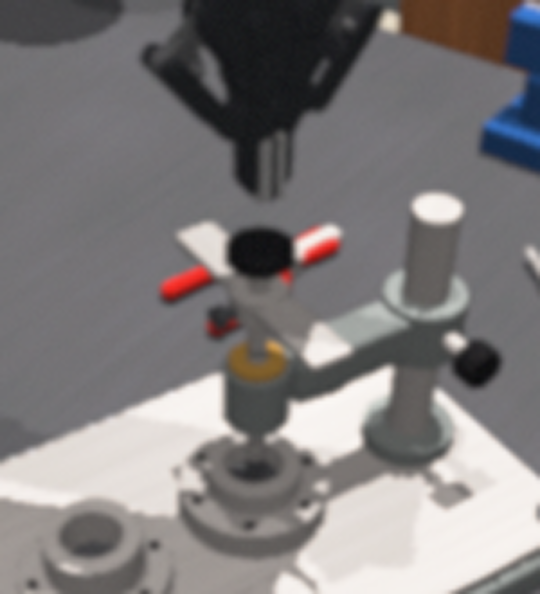

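The rod is resting in the bore, with the knob at (262,252) and clear of the fingers. The +x wing, toward (320,340), is 0.215 high, as expected, so its contact TCP is about 0.288 and seated is about 0.254.

```bash
python3 drive.py '0.12,0,0,0,0,0;0.216,-0.004,0.024,0,0,0;0.216,-0.004,0.024,0,0,0;0.216,-0.004,0.12,0,0,0;0.216,-0.004,0.2,0,0,0'|sed -n '2p;4p'
python3 drive.py '0,0,0.016,0,0,0;0,0,0.032,0,0,0;0,0,0.048,0,0,0;0,0,0.064,0,0,0;0,0,0.072,0,0,0'|sed -n '2p;4p'
python3 drive.py '0,0,0.012,0,0,0;0,0,0.024,0,0,0;0,0,0.036,0,0,0;0,0,0.048,0,0,0'|sed -n '2p;4p'
```

```text
tcp_pos: [0.5406, 0.0757, 0.297]
contact_force: [-0.4, -0.7, 0.5]
tcp_pos: [0.5412, 0.0758, 0.2806]
contact_force: [-1.3, 0.1, 2.5]
tcp_pos: [0.5412, 0.0757, 0.2681]
contact_force: [-1.7, 0.5, 2.6]
```

Scaled: 0.01 m / 0.25 = 0.04, 0.008 m / 0.25 = 0.032.

```bash
python3 drive.py '0,0,0.008,0,0,0;0,0,0.016,0,0,0;0,0,0.024,0,0,0;0,0,0.032,0,0,0;0,0,0.04,0,0,0'|sed -n '2p;4p'
python3 drive.py '0,0,0.004,0,0,0;0,0,0.008,0,0,0;0,0,0.012,0,0,0'|sed -n '2p;4p'
```

```text
tcp_pos: [0.5413, 0.0757, 0.2582]
contact_force: [-0.6, 2.3, 2.4]
tcp_pos: [0.5413, 0.0757, 0.2552]
contact_force: [0.2, 1.4, 1.9]
```

Scaled: 0.0015 m / 0.25 = 0.006, 0.001 m / 0.25 = 0.004.

```bash
python3 drive.py '0,0,0.002,0,0,0;0,0,0.004,0,0,0;0,0,0.006,0,0,0'|sed -n '2p;4p'
python3 drive.py '0,0,0.002,0,0,0;0,0,0.004,0,0,0'|sed -n '2p;4p'
```

```text
tcp_pos: [0.5413, 0.0755, 0.2537]
contact_force: [-0.0, 1.9, 1.8]
tcp_pos: [0.5414, 0.0756, 0.2535]
contact_force: [-2.7, 0.9, 10.7]
```

The stop halted at 0.2535 with 10.7 N, against a predicted 0.254, so it is seated. I hold, then retreat.

Scaled: -0.002 m / 0.25 = -0.008.

```bash
python3 drive.py '0,0,0,0,0,0;0,0,0,0,0,0;0,0,-0.008,0,0,0;0,0,-0.008,0,0,0'|sed -n '2p;4p'
python3 drive.py '0,0,-0.08,0,0,0;0,0,-0.24,0,0,0;0,0,-0.44,0,0,0;0,0,-0.6,0,0,0;0,0,-0.6,0,0,0'|sed -n '2p;4p'
python3 drive.py '0.2,0,0,0,0,0;0.4,0,0,0,0,0;0.6,0,0,0,0,0;0.6,0,0,0,0,0;0.6,0,0,0,0,0'|sed -n '2p;4p'
python3 - <<'E'
from h import *
im,d=grab("scene");cv2.imwrite('pics/s3.png',cv2.resize(im[60:225,200:350],(540,594),interpolation=cv2.INTER_CUBIC))
W=cloud("scene",d);z=W[...,2];q=(W[...,:2]-[.49,.095])@np.array([[.937,.35],[-.35,.937]])
m=(q[...,0]>.03)&(q[...,0]<.066)&(abs(q[...,1])<.01)&(z>.15)&(z<.26);print('wing z',m.sum(),np.median(z[m]))
m=(np.hypot(q[...,0],q[...,1])<.018)&(z>.2)&(z<.3);print('knob',m.sum(),np.percentile(z[m],[50,75,90]))
E
```

```text
tcp_pos: [0.541, 0.075, 0.2546]
contact_force: [-0.3, 0.1, 0.3]
tcp_pos: [0.5431, 0.076, 0.4105]
contact_force: [0.7, -0.1, -0.6]
tcp_pos: [0.6821, 0.0221, 0.4019]
contact_force: [-0.2, 0.1, 0.3]
wing z 119 0.18032476066002456
knob 216 [0.24469066 0.24549755 0.24609186]
```

View pics/s3.png

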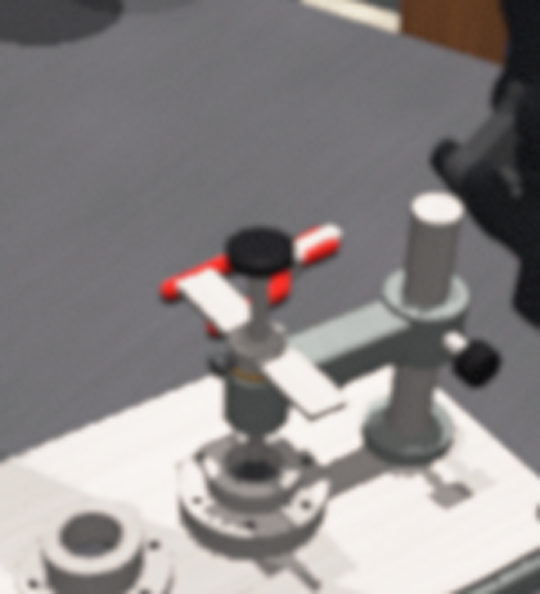

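The stop sits on the boss at (255,370), with wing tops at 0.180 (expected 0.181). The knob is at 0.2455 (expected 0.246), both flanges are in place, and the robot is clear.

```bash
python3 -c "
from bench import r
print(r.hand_in())"
```

```text
the job is handed in; nothing more can be done
None
```

I handed the job in; no verdict came back. The rod rests on the bottom of the bore, the stop sits on the guide boss (my measurements match to about 1 mm), both flanges look unmoved, and the robot is clear.

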